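# Swap the filter cassette in the microscope's light source

### The arm

A 6-joint arm with a two-finger parallel gripper is mounted at the origin on the work surface. World frame = base frame: x ahead of the robot, y to its left, z up, the work surface at z = 0. Lengths are in m, angles in rad, forces in N, time in s.
With the tool pointing down it reaches from about 0.35 to 0.725 m from the base axis. Payload 6 kg.
Tool frame: the origin (TCP) lies midway between the tips of the shut fingers; the grasp point (between the pads) lies 19 mm behind it; z points along the fingers, y is the line along which they close (so a half turn about z gives the same grasp; the last joint's range is limited). The gripper opens to 85 mm and grips with 20 to 120 N. Pads are 22 mm wide; open, the fingers measure 114 mm over their backs; the gripper's body (76 mm by 85 mm) begins 54 mm behind the grasp point. The pads swing forward as they close: fully open they stand 13 mm farther back than shut.
Start: joints at [-0.888, 0.04, 0.085, 0, -1.615, -0.334], TCP at [0.205, -0.564, 0.231] pointing down, gripper open.
Joint ranges: [-2.56, 2.56], [-1.29, 2.01], [-1.08, 1.49], [-3.29, 1.98], [-2.81, -0.18], [-2.99, 2.99]. Speed limits (rad/s): [2.57, 2.57, 3.01, 3.14, 3.14, 3.14].

### API

Orientations are given as a 3x3 rotation matrix whose columns are the frame's x, y, z axes.
In Python, from station import bot, cams gives the robot as it stands.
- The arm moves only by the tool carry_out, never from a script. Its arguments are lists of equal length, an entry for each row: "linear": the shift along the tool's x, y, z in units of 25 mm (1.0 is 25 mm), a list of three; "turn": the turn about the tool's z in units of 6 degrees (1.0 is 6 degrees). A call has exactly 5 rows; each row is the pose to reach, as a shift and turn from the pose commanded when the call began, along the tool's axes at that moment; what a row does not reach only later rows make up. A row lasts 1/12 s, in which the tool goes at most 41.7 mm and 7.16 degrees, less where a joint would pass 70% of its speed; a pose out of reach is approached as far as the arm can. A call with a gripper value outside its range is refused whole. "jaw" is the finger opening in mm, from 0 to 85.4, set as the call begins (left out, the last holds). The fingers move at their own pace and stop on an object; "force" is the grip in N (left out, the last holds). Time passes only in rows, so rows that repeat a pose let the fingers close, or fill a call up. It gives the time, the measured TCP pose, the force, the opening and the grip force at its end, in the units of the state.
- bot.get_obs(): the state, without advancing time (a new reading comes with each control period).
- cams.capture(name): name is "scene" or "top" or "wrist"; returns a dict with "img" (420x560x3 uint8, red, green, blue), "intrinsics" (3x3 intrinsics, pixels), "R" (3x3) and "t" (3): a world point X has camera coordinates R X + t. Camera axes: x right, y down, z forward; pixel columns grow to the right and rows downward; lengths in m; the calibration is good to about 2 mm. A picture is of the moment at which its call begins. There is no depth.
- bot.hand_in(): hands the job in; it is judged then, once.
The state is a dict: "time": time; "joint_pos": joint angles; "joint_vel": joint speeds; "joint_torque": joint torques, N m; "ee_pos": TCP position; "ee_rot": TCP orientation; "force": force on the tool from outside, world axes, zero at the start; "moment": the same for the moment, N m; "opening": finger opening in m; "grasp_force": force on a finger pad.
Only numpy, scipy, OpenCV 4.12 (cv2) and the standard library are available. Lean on these libraries where they do the work, as an engineer would, in place of code of your own. Each camera call takes 0.05 s, during which the arm holds its last target. There are 200 camera calls.

### The job

Change the filter in the light source: press the blue cassette down once so that its push-push latch lets go and it rises, lift it out and stand it upright in the empty place of the rack. Then slide the green cassette into the slot and press it down, gently, until the latch holds it down when you let go; never force or wedge a cassette, and leave the amber cassette and everything else where they are.

Things in the scene. Friction and masses are not known exactly. Their poses are not given: they have to be found in the camera images.
- lamp: the light source, a fixed cream metal case, 220 (x) x 180 (y) x 130 mm high, grey front panel with a dial towards the robot; origin at the centre of its underside, x to its back, z up. Inside, a sprung carriage with a push-push latch carries the cassette. While the carriage is down, jaws hold the foot of the cassette: it cannot be pulled out until the latch is released.
- slot (a point): centre of the slot's mouth, level with the flat top of the case, 50 mm in front of the case's centre; axes as the case. The slot takes a cassette upright, thickness along x, width along y, with 0.8 mm of play each way, in slick guides 27 mm long; the bevelled mouth is 2.3 mm wider on every side, 3 mm deep. Fingers may come down to the case top beside a raised cassette.
- blue: filter cassette, blue grip, at the start locked in the slot, its top 6 to 18 mm above the case. All cassettes: 12 mm thick (x), 44 wide (y), 76 high, 48 to 84 g; aluminium frame with a round window up to 46 mm, above it a coloured grip 12 x 30 mm, 30 high, flat on top; a 7 mm deep notch in both narrow sides, 8 to 20 mm above the underside. Origin: centre of the underside, z up; both faces alike.
- green: filter cassette with a green grip, standing in the rack at the start, to go into the slot. Same form and size as the blue one. Standing on the raised carriage, a cassette's top is 30 mm above the case. A push that ends more than 0.6 mm short of the rubber stop leaves the latch as it was.
- amber: filter cassette with an orange grip, standing in the rack; it stays there.
- rack: grey rack, fixed, 56 (x) x 190 (y) x 42 mm high, with three places in a row along its y at -60, 0 and +60 mm; each is a pocket 15 x 47 mm, 30 mm deep, floor 12 mm above the table. Origin at the centre of its underside, x away from the robot at yaw 0. A cassette stands in it upright, thickness along x, 46 mm of it above the rack's top.
- place: centre of the pocket floor of the rack's empty place (a thin felt lies in it); same axes as the rack.
- dish: lidded petri dish, 64 mm across, 15 mm high, on the hot plate at the robot's right; origin under its centre. Not to be moved.
- well_plate: clear well plate, 85 x 127 x 18 mm, on the desk; not to be moved.
- slide_box: blue slide box, 85 x 100 x 34 mm; not to be moved.
- reagent: small amber bottle with a white cap, 42 mm across, 85 mm high; not to be moved.
- forceps: steel forceps, 140 mm long, lying on the desk; not to be moved.
- carriage: damped spring carriage in the slot, under the cassette; origin: centre of its flat top, 46 mm below the slot's mouth when up. Spring: 3 N there, 0.15 N more per mm down. Pushed onto its rubber stop and let go, it locks; pushed onto the stop again and let go, it rises. Units differ: it locks 12 to 24 mm down; the stop lies 21 to 28 mm down, 4 to 9 mm below the lock, and gives 1 mm per 10 N.

How it is judged:
By the outcome, as a careful person would: the job done as asked, in the order asked, and still so for the second after the job is handed in, with the robot touching nothing.
It also fails if it takes over 72 s, if anything falls off the work surface, if the arm or the gripper's body presses on something with over 40 N, if the wrist force passes 120 N, or if a joint passes its speed limit or range.

## Working session

There is one attempt and no reset: what is moved stays moved. The work goes in short steps, Python scripts to look and compute and a tool call to move; the robot and the scene stay as the last step left them, time stands still between calls to the robot, and variables do not carry over. Pictures are saved under pics/ and viewed, at most 12 in all, crops included, and the job is handed in when it is done.

Besides the shell and the picture viewer there is one more tool, called after "Emit:" as name([rows], argument=value, ...), one row to a line, values as JSON. carry_out: Moves the arm, as the interface text tells. Its arguments: {"type":"object","properties":{"linear":{"type":"array"},"turn":{"type":"array"},"jaw":{"type":"number"},"force":{"type":"number"}},"required":["linear","turn"]}

```bash
mkdir -p pics; ls
python3 - <<'E'
from station import bot, cams
import cv2, numpy as np, pickle
np.set_printoptions(precision=4,suppress=True)
o=bot.get_obs(); print(o['time'],o['ee_pos'],o['ee_rot'],o['opening'])
d={}
for n in ["scene","top"]:
    c=cams.capture(n); d[n]=c
    cv2.imwrite(f"pics/{n}0.png",cv2.cvtColor(c["img"],cv2.COLOR_RGB2BGR)); print(n,c["intrinsics"],c["R"],c["t"],-np.array(c["R"]).T@c["t"])
pickle.dump(d,open("c0.pkl","wb"))
E
```

```text
pics
0.0 [ 0.2051 -0.5635  0.2303] [[-0.9398 -0.3418 -0.0007]
 [-0.3418  0.9398  0.0016]
 [ 0.0001  0.0017 -1.    ]] 0.08560803742836526
scene [[458.703    0.     279.0071]
 [  0.     458.703  217.0296]
 [  0.       0.       1.    ]] [[ 0.2144  0.9767  0.011 ]
 [ 0.6142 -0.1261 -0.779 ]
 [-0.7594  0.1738 -0.6269]] [-0.0801 -0.2416  1.7903] [ 1.5252 -0.2633  0.9351]
top [[521.0236   0.     280.0134]
 [  0.     521.0236 213.326 ]
 [  0.       0.       1.    ]] [[-0.0178 -0.9998 -0.0016]
 [-0.9969  0.0179 -0.0768]
 [ 0.0768  0.0002 -0.997 ]] [-0.0249  0.5031  1.6376] [ 0.3753 -0.0342  1.6714]
```

View pics/scene0.png

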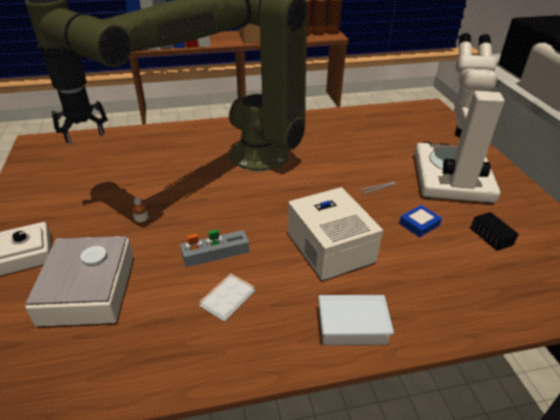

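View pics/top0.png

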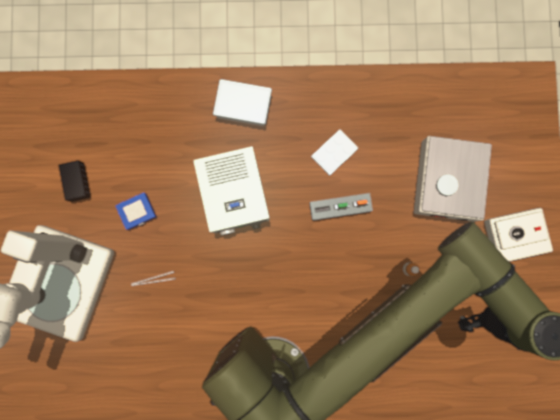

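The scene picture shows the lamp at about (335,230), with blue at (326,205). In the rack, orange is at (193,241), green at (214,236), and the empty place at (237,239). In the top picture, blue is at (235,205) and the rack runs from (312,210) to (371,203). I'll enlarge these next.

Run:
```python
import cv2, numpy as np, pickle
d=pickle.load(open("c0.pkl","rb"))
def crop(n,x,y,w,h,s):
    im=cv2.cvtColor(d[n]["img"],cv2.COLOR_RGB2BGR)[y:y+h,x:x+w]
    im=cv2.resize(im,None,fx=s,fy=s,interpolation=cv2.INTER_CUBIC)
    for k in range(0,w,10): cv2.putText(im,str(x+k),(k*s,8),0,.3,(0,0,255),1); cv2.line(im,(k*s,9),(k*s,14),(0,0,255),1)
    for k in range(0,h,10): cv2.putText(im,str(y+k),(0,k*s+4),0,.3,(0,0,255),1); cv2.line(im,(20,k*s),(25,k*s),(0,0,255),1)
    return im
A=crop("top",190,140,80,100,4);B=crop("top",305,185,75,40,6)   #320x400, 450x240
C=crop("scene",285,183,100,60,4);D=crop("scene",175,225,80,43,5)  #400x240,400x215
m=np.zeros((600,800,3),np.uint8)
m[:400,:320]=A; m[:240,330:780]=B; m[240:480,400:800]=C
m[385:600,0:400]=D
cv2.imwrite("pics/mos.png",m)
```

```text
(no output)
```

View pics/mos.png

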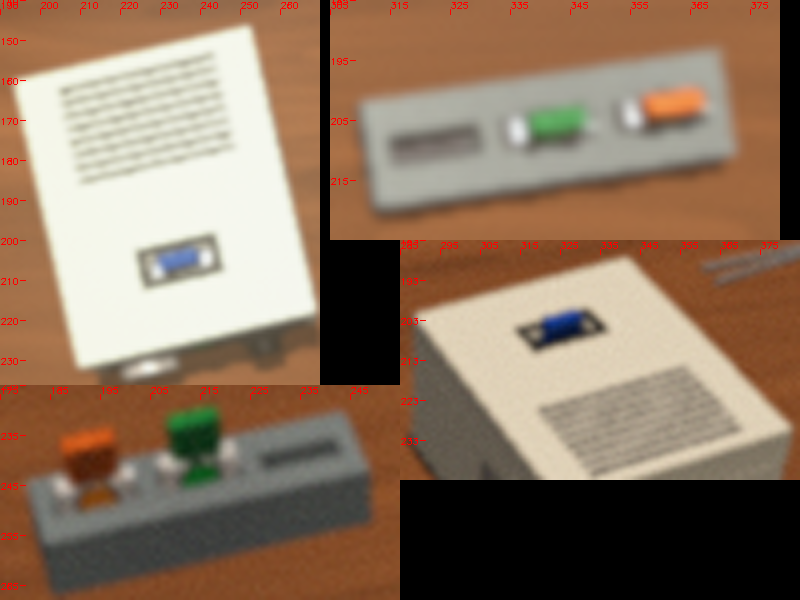

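```bash
cat > h.py <<'E'
import numpy as np, pickle
np.set_printoptions(precision=4,suppress=True)
def ray(c,uv):
    R=np.array(c["R"]);t=np.array(c["t"]);K=np.array(c["intrinsics"])
    return -R.T@t, R.T@np.linalg.solve(K,[uv[0],uv[1],1.])
def onz(c,uv,z):
    o,d=ray(c,uv); return o+d*(z-o[2])/d[2]
def tri(cs,uvs):
    A=np.zeros((3,3));b=np.zeros(3);L=[]
    for c,uv in zip(cs,uvs):
        o,d=ray(c,uv);d/=np.linalg.norm(d);P=np.eye(3)-np.outer(d,d);A+=P;b+=P@o;L.append((P,o))
    X=np.linalg.solve(A,b); return X,[np.linalg.norm(P@(X-o)) for P,o in L]
E
python3 - <<'E'
from h import *
d=pickle.load(open("c0.pkl","rb"));T=d["top"];S=d["scene"]
print("slot",tri([T,S],[(234.9,205.1),(325.3,205.3)]))
print("place",tri([T,S],[(322.6,209.2),(234.9,239.1)]))
print("green",tri([T,S],[(342.5,205.2),(213.6,231)]))
for z,n,c,P in [(.13,"lampT",T,[(194.2,158.7),(252.5,146.7),(268.7,218.7),(210,232)]),(.13,"slotT",T,[(224.2,202.5),(243.5,198.7),(245.5,207.5),(226.2,211.7)]),
 (.13,"slotS",S,[(314,205.5),(332.5,200.5),(337,205),(317.8,210.2)]),(.13,"lampS",S,[(341.75,187),(288.25,201.25),(382.5,230.5)]),
 (.042,"rackT",T,[(310,202),(369.7,193.7),(372.5,210.8),(312.5,220)]),(.042,"rackS",S,[(181,244.4),(244,230.4),(249.4,241),(184.6,257)])]:
    X=np.array([onz(c,p,z) for p in P]);print(n,X[:,:2].tolist() and X[:,:2].round(4).tolist(),X.mean(0))
    for i in range(len(X)-1):
        v=X[i+1]-X[i];print("   ",np.linalg.norm(v).round(4),np.degrees(np.arctan2(v[1],v[0])).round(1))
E
```

```text
slot (array([0.5217, 0.1017, 0.1283]), [np.float64(0.0019228886900991185), np.float64(0.0019228886900990577)])
place (array([ 0.5122, -0.1659,  0.0372]), [np.float64(0.0022272604971603134), np.float64(0.002227260497160285)])
green (array([ 0.5192, -0.2243,  0.0845]), [np.float64(0.0010419863780539312), np.float64(0.0010419863780538761)])
lampT [[0.6626, 0.2199], [0.6958, 0.045], [0.4787, -0.0001], [0.4424, 0.1743]] [0.5699 0.1098 0.13  ]
    0.178 -79.3
    0.2217 -168.3
    0.1781 101.8
slotT [[0.5293, 0.1314], [0.5396, 0.0739], [0.5133, 0.0683], [0.5018, 0.1257]] [0.521  0.0998 0.13  ]
    0.0584 -79.8
    0.027 -168.0
    0.0586 101.3
slotS [[0.5184, 0.0705], [0.506, 0.1304], [0.5295, 0.1366], [0.5419, 0.0751]] [0.5239 0.1031 0.13  ]
    0.0612 101.7
    0.0243 14.8
    0.0627 -78.6
lampS [[0.4456, 0.179], [0.4835, 0.0021], [0.6633, 0.2223]] [0.5308 0.1345 0.13  ]
    0.1809 -77.9
    0.2842 50.8
rackT [[0.5348, -0.1287], [0.5577, -0.317], [0.5036, -0.3241], [0.4781, -0.1353]] [ 0.5185 -0.2263  0.042 ]
    0.1897 -83.1
    0.0546 -172.5
    0.1905 97.7
rackS [[0.5095, -0.3194], [0.4847, -0.1321], [0.5349, -0.1241], [0.5643, -0.3123]] [ 0.5233 -0.222   0.042 ]
    0.1889 97.5
    0.0508 9.0
    0.1904 -81.1
```

```bash
cat >> h.py <<'E'
def plan(target,head,n,frm=None):
    """end shift (25mm units, tool axes) and turn (6deg units) for each of n calls"""
    from station import bot
    o=bot.get_obs(); p=np.array(o["ee_pos"]);R=np.array(o["ee_rot"])
    h=np.degrees(np.arctan2(R[1,1],R[0,1])); dh=(head-h+180)%360-180
    st=(np.array(target)-p)/n
    print("at",p,"head %.2f"%(h%360),"t %.2f"%o["time"],"F",np.array(o["force"]),"open %.4f"%o["opening"])
    for i in range(n):
        a=-np.radians(dh/n*i); Rz=np.array([[np.cos(a),-np.sin(a),0],[np.sin(a),np.cos(a),0],[0,0,1]])
        e=(R@Rz).T@st/.025
        print("call",i,"end",e.round(3),"per row",(e/5).round(3),"turn end %.3f row %.3f"%(-dh/n/6,-dh/n/30))
E
python3 -c "
from h import *
plan([.522,.1015,.26],191.5,4)"
```

```text
at [ 0.205  -0.5636  0.2304] head 109.99 t 0.10 F [-0.3798  0.1192 -0.5071] open 0.0854
call 0 end [-5.252  5.167 -0.289] per row [-1.05   1.033 -0.058] turn end -3.396 row -0.679
call 1 end [-6.722  3.015 -0.289] per row [-1.344  0.603 -0.058] turn end -3.396 row -0.679
call 2 end [-7.352  0.486 -0.289] per row [-1.47   0.097 -0.058] turn end -3.396 row -0.679
call 3 end [-7.061 -2.105 -0.289] per row [-1.412 -0.421 -0.058] turn end -3.396 row -0.679
```

Emit:
carry_out([
  [-1.05, 1.03, -0.06],
  [-2.1, 2.07, -0.12],
  [-3.15, 3.1, -0.17],
  [-4.2, 4.13, -0.23],
  [-5.25, 5.17, -0.29],
], turn=[-0.68, -1.36, -2.04, -2.72, -3.4])

```text
time: 0.52
ee_pos: [0.2844, -0.3959, 0.238]
ee_rot: [[-0.76, -0.65, -0.0], [-0.65, 0.76, 0.001], [-0.0, 0.001, -1.0]]
force: [0.5, 1.4, 0.4]
opening: 0.0851
grasp_force: 0.0
```

Emit:
carry_out([
  [-1.34, 0.6, -0.06],
  [-2.69, 1.21, -0.12],
  [-4.03, 1.81, -0.17],
  [-5.38, 2.41, -0.23],
  [-6.72, 3.02, -0.29],
], turn=[-0.68, -1.36, -2.04, -2.72, -3.4])

```text
time: 0.93
ee_pos: [0.3635, -0.2294, 0.2457]
ee_rot: [[-0.485, -0.874, 0.0], [-0.874, 0.485, 0.0], [-0.0, 0.0, -1.0]]
force: [1.0, 0.3, -0.2]
opening: 0.0854
grasp_force: 0.0
```

Emit:
carry_out([
  [-1.47, 0.1, -0.06],
  [-2.94, 0.2, -0.12],
  [-4.41, 0.3, -0.17],
  [-5.88, 0.39, -0.23],
  [-7.35, 0.49, -0.29],
], turn=[-0.68, -1.36, -2.04, -2.72, -3.4])

```text
time: 1.35
ee_pos: [0.4425, -0.0628, 0.2531]
ee_rot: [[-0.149, -0.989, 0.0], [-0.989, 0.149, 0.0], [-0.0, -0.0, -1.0]]
force: [1.1, -0.7, 0.2]
opening: 0.0858
grasp_force: 0.0
```

Emit:
carry_out([
  [-1.41, -0.42, -0.06],
  [-2.82, -0.84, -0.12],
  [-4.24, -1.26, -0.17],
  [-5.65, -1.68, -0.23],
  [-7.06, -2.1, -0.29],
], turn=[-0.68, -1.36, -2.04, -2.72, -3.4])

```text
time: 1.77
ee_pos: [0.5215, 0.1035, 0.26]
ee_rot: [[0.205, -0.979, -0.0], [-0.979, -0.205, 0.0], [-0.0, 0.0, -1.0]]
force: [0.8, -0.4, 0.8]
opening: 0.0854
grasp_force: 0.0
```

Emit:
carry_out([
  [0, 0, 0],
  [0, 0, 0],
  [0, 0, 0],
  [0, 0, 0],
  [0, 0, 0],
], turn=[0, 0, 0, 0, 0], jaw=0)

```text
time: 2.18
ee_pos: [0.521, 0.1007, 0.2608]
ee_rot: [[0.199, -0.98, 0.001], [-0.98, -0.199, 0.0], [-0.0, -0.001, -1.0]]
force: [0.8, -0.6, -0.1]
opening: 0.0256
grasp_force: 0.0
```

Run:
```python
from h import *
from station import cams
import cv2
plan([.522,.1015,.19],191.5,1)
c=cams.capture("wrist");pickle.dump(c,open("w1.pkl","wb"))
print(c["intrinsics"],c["R"],-np.array(c["R"]).T@c["t"])
cv2.imwrite("pics/w1.png",cv2.cvtColor(c["img"],cv2.COLOR_RGB2BGR))
```

```text
at [0.521  0.1007 0.2608] head 191.51 t 2.18 F [ 0.7816 -0.6004 -0.0612] open 0.0256
call 0 end [-0.024 -0.042  2.83 ] per row [-0.005 -0.008  0.566] turn end 0.001 row 0.000
[[294.9738   0.     277.6809]
 [  0.     294.9738 208.7437]
 [  0.       0.       1.    ]] [[-0.9802 -0.1981 -0.0007]
 [-0.1905  0.9413  0.2788]
 [-0.0546  0.2734 -0.9603]] [0.5344 0.0314 0.4031]
```

View pics/w1.png

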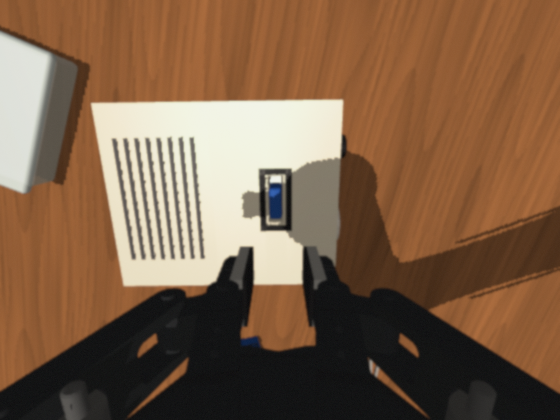

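The wrist picture shows the slot rim at (260,169)–(291,230) and the blue grip at (275,200). The lamp top corners are at (93,103), (343,99), (338,285) and (123,286).

Run:
```python
from h import *
import cv2
d=pickle.load(open("c0.pkl","rb"));W=pickle.load(open("w1.pkl","rb"))
for P in ([(260,169),(291.5,169),(292,230.5),(260,231)],[(93,103),(343,99.5),(337,285),(123,286)]):
    X=np.array([onz(W,p,.13) for p in P]);print(X[:,:2].round(4).tolist(),X.mean(0))
    for i in range(4):
        v=X[(i+1)%4]-X[i];print("   ",np.linalg.norm(v).round(4),np.degrees(np.arctan2(v[1],v[0])).round(1))
print(tri([W,d["top"],d["scene"]],[(275.8,199.9),(234.9,205.1),(325.3,205.3)]))
# blue grip top blob
hsv=cv2.cvtColor(W["img"],cv2.COLOR_RGB2HSV);r=hsv[165:235,255:297]
m=((r[...,0]>105)&(r[...,0]<130)&(r[...,1]>150)&(r[...,2]>70)).astype(np.uint8)
ys,xs=np.nonzero(m);print(xs.min()+255,xs.max()+255,ys.min()+165,ys.max()+165,len(xs))
for z in(.136,.142,.148): print(z,onz(W,((xs.min()+xs.max()+1)/2+255-.5,ys.max()+165,),z),onz(W,((xs.min()+xs.max())/2+255,ys.min()+165),z))
im=cv2.cvtColor(W["img"],cv2.COLOR_RGB2BGR)[160:240,240:310]
cv2.imwrite("pics/w1c.png",cv2.resize(im,None,fx=7,fy=7,interpolation=cv2.INTER_CUBIC))
```

```text
[[0.5425, 0.0748], [0.5139, 0.069], [0.5006, 0.1283], [0.5314, 0.135]] [0.5221 0.1018 0.13  ]
    0.0292 -168.6
    0.0607 102.6
    0.0315 12.4
    0.0612 -79.5
[[0.696, 0.0469], [0.4828, 0.0009], [0.4419, 0.178], [0.6605, 0.2235]] [0.5703 0.1123 0.13  ]
    0.2182 -167.8
    0.1818 103.0
    0.2233 11.8
    0.1801 -78.6
(array([0.522 , 0.1015, 0.1284]), [np.float64(0.000397168844670048), np.float64(0.001892574027615113), np.float64(0.0019825938528275997)])
270 280 185 217 341
0.136 [0.5201 0.116  0.136 ] [0.5261 0.0856 0.136 ]
0.142 [0.5204 0.1141 0.142 ] [0.5263 0.0844 0.142 ]
0.148 [0.5207 0.1122 0.148 ] [0.5265 0.0832 0.148 ]
```

View pics/w1c.png

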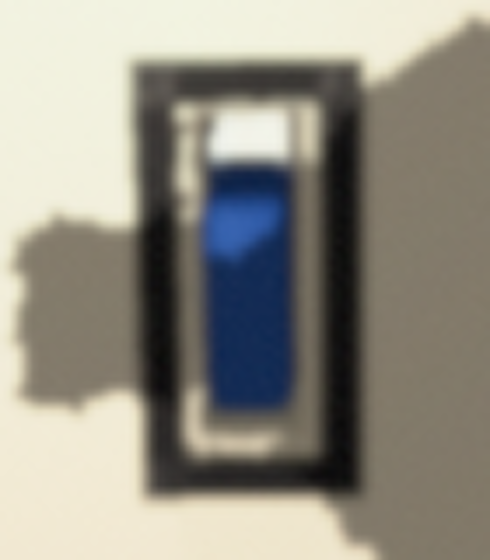

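Three views put the slot at (0.522, 0.1015, 0.128), which matches the expected height of 0.130, with a yaw of about 11.7°. Next I'll descend over the blue cassette with the fingers shut.

Emit:
carry_out([
  [0, -0.02, 0.6],
  [0, -0.04, 1.2],
  [-0.01, -0.04, 1.8],
  [-0.02, -0.04, 2.4],
  [-0.02, -0.04, 3.0],
], turn=[0, 0, 0, 0, 0], jaw=0)

```text
time: 2.65
ee_pos: [0.522, 0.1016, 0.185]
ee_rot: [[0.2, -0.98, 0.001], [-0.98, -0.2, 0.001], [-0.001, -0.001, -1.0]]
force: [0.2, 1.4, 0.4]
opening: 0.0002
grasp_force: 0.0
```

Emit:
carry_out([
  [0, 0, 0.4],
  [0, 0, 0.8],
  [0, 0, 1.1],
  [0, 0, 1.28],
  [0, 0, 1.28],
], turn=[0, 0, 0, 0, 0])

```text
time: 3.07
ee_pos: [0.5218, 0.1021, 0.1525]
ee_rot: [[0.201, -0.98, -0.001], [-0.98, -0.201, -0.0], [0.0, 0.001, -1.0]]
force: [0.1, 0.4, 0.1]
opening: 0.0
grasp_force: 0.0
```

Emit:
carry_out([
  [0, 0, 0.04],
  [0, 0, 0.08],
  [0, 0, 0.12],
  [0, 0, 0.16],
  [0, 0, 0.16],
], turn=[0, 0, 0, 0, 0])

```text
time: 3.48
ee_pos: [0.5221, 0.1023, 0.1492]
ee_rot: [[0.201, -0.98, -0.0], [-0.98, -0.201, 0.0], [-0.0, 0.0, -1.0]]
force: [0.2, -0.0, 0.8]
opening: 0.0004
grasp_force: 0.0
```

Emit:
carry_out([
  [0, 0, 0.04],
  [0, 0, 0.08],
  [0, 0, 0.12],
  [0, 0, 0.16],
  [0, 0, 0.16],
], turn=[0, 0, 0, 0, 0])

```text
time: 3.9
ee_pos: [0.522, 0.1022, 0.145]
ee_rot: [[0.201, -0.98, -0.0], [-0.98, -0.201, -0.0], [-0.0, 0.0, -1.0]]
force: [0.2, -1.1, -0.1]
opening: -0.0003
grasp_force: 0.0
```

Emit:
carry_out([
  [0, 0, 0.04],
  [0, 0, 0.08],
  [0, 0, 0.12],
  [0, 0, 0.12],
  [0, 0, 0.12],
], turn=[0, 0, 0, 0, 0])

```text
time: 4.32
ee_pos: [0.5222, 0.1023, 0.1426]
ee_rot: [[0.201, -0.98, 0.0], [-0.98, -0.201, 0.0], [-0.0, -0.0, -1.0]]
force: [-0.7, -0.1, 2.1]
opening: 0.0
grasp_force: 0.9
```

Emit:
carry_out([
  [0, 0, 0.04],
  [0, 0, 0.08],
  [0, 0, 0.08],
  [0, 0, 0.08],
  [0, 0, 0.08],
], turn=[0, 0, 0, 0, 0])

```text
time: 4.73
ee_pos: [0.5222, 0.1023, 0.1405]
ee_rot: [[0.201, -0.98, 0.0], [-0.98, -0.201, 0.0], [-0.0, -0.0, -1.0]]
force: [-0.1, -0.0, 4.0]
opening: -0.0001
grasp_force: 2.0
```

Emit:
carry_out([
  [0, 0, 0.04],
  [0, 0, 0.08],
  [0, 0, 0.08],
  [0, 0, 0.08],
  [0, 0, 0.08],
], turn=[0, 0, 0, 0, 0])

```text
time: 5.15
ee_pos: [0.5221, 0.1022, 0.1383]
ee_rot: [[0.201, -0.98, -0.0], [-0.98, -0.201, 0.0], [-0.0, 0.0, -1.0]]
force: [1.2, 0.3, 4.0]
opening: 0.0003
grasp_force: 2.2
```

Emit:
carry_out([
  [0, 0, 0.04],
  [0, 0, 0.06],
  [0, 0, 0.06],
  [0, 0, 0.06],
  [0, 0, 0.06],
], turn=[0, 0, 0, 0, 0])

```text
time: 5.57
ee_pos: [0.5221, 0.1023, 0.1368]
ee_rot: [[0.201, -0.98, -0.0], [-0.98, -0.201, 0.0], [-0.0, 0.0, -1.0]]
force: [-1.0, 0.8, 4.1]
opening: -0.0
grasp_force: 2.2
```

Emit:
carry_out([
  [0, 0, 0.03],
  [0, 0, 0.04],
  [0, 0, 0.04],
  [0, 0, 0.04],
  [0, 0, 0.04],
], turn=[0, 0, 0, 0, 0])

```text
time: 5.98
ee_pos: [0.5221, 0.1023, 0.1359]
ee_rot: [[0.201, -0.98, 0.0], [-0.98, -0.201, 0.0], [-0.0, -0.0, -1.0]]
force: [-1.1, 0.4, 4.9]
opening: 0.0003
grasp_force: 2.4
```

Emit:
carry_out([
  [0, 0, 0.03],
  [0, 0, 0.04],
  [0, 0, 0.04],
  [0, 0, 0.04],
  [0, 0, 0.04],
], turn=[0, 0, 0, 0, 0])

```text
time: 6.4
ee_pos: [0.5222, 0.1023, 0.1351]
ee_rot: [[0.201, -0.98, 0.0], [-0.98, -0.201, 0.0], [-0.0, -0.0, -1.0]]
force: [-0.2, -0.4, 5.7]
opening: -0.0001
grasp_force: 2.8
```

Emit:
carry_out([
  [0, 0, 0.03],
  [0, 0, 0.04],
  [0, 0, 0.04],
  [0, 0, 0.04],
  [0, 0, 0.04],
], turn=[0, 0, 0, 0, 0])

```text
time: 6.82
ee_pos: [0.5225, 0.1023, 0.1347]
ee_rot: [[0.201, -0.98, 0.001], [-0.98, -0.201, 0.0], [0.0, -0.001, -1.0]]
force: [-0.9, -0.2, 6.9]
opening: -0.0001
grasp_force: 3.8
```

Emit:
carry_out([
  [0, 0, 0.04],
  [0, 0, 0.04],
  [0, 0, 0.04],
  [0, 0, 0.04],
  [0, 0, 0.04],
], turn=[0, 0, 0, 0, 0])

```text
time: 7.23
ee_pos: [0.5228, 0.1023, 0.1344]
ee_rot: [[0.201, -0.98, 0.002], [-0.98, -0.201, 0.0], [0.0, -0.002, -1.0]]
force: [-1.4, 0.7, 10.0]
opening: -0.0002
grasp_force: 4.8
```

Emit:
carry_out([
  [0, 0, 0.04],
  [0, 0, 0.04],
  [0, 0, 0.04],
  [0, 0, 0.04],
  [0, 0, 0.04],
], turn=[0, 0, 0, 0, 0])

```text
time: 7.65
ee_pos: [0.5229, 0.1022, 0.1339]
ee_rot: [[0.201, -0.98, 0.003], [-0.98, -0.201, 0.0], [0.0, -0.003, -1.0]]
force: [-1.5, 0.4, 11.3]
opening: 0.0001
grasp_force: 5.8
```

Emit:
carry_out([
  [0, 0, -0.2],
  [0, 0, -0.6],
  [0, 0, -1.1],
  [0, 0, -1.7],
  [0, 0, -2.3],
], turn=[0, 0, 0, 0, 0])

```text
time: 8.07
ee_pos: [0.5217, 0.1022, 0.1898]
ee_rot: [[0.201, -0.98, -0.001], [-0.98, -0.201, -0.0], [0.0, 0.001, -1.0]]
force: [0.8, 0.1, 0.3]
opening: 0.0004
grasp_force: 0.0
```

Emit:
carry_out([
  [0, 0, -0.6],
  [0, 0, -1.2],
  [0, 0, -1.2],
  [0, 0, -1.2],
  [0, 0, -1.2],
], turn=[0, 0, 0, 0, 0], jaw=40)

```text
time: 8.48
ee_pos: [0.5217, 0.1024, 0.2184]
ee_rot: [[0.201, -0.98, -0.002], [-0.98, -0.201, 0.0], [-0.0, 0.002, -1.0]]
force: [-0.0, -0.2, -1.0]
opening: 0.0399
grasp_force: 0.0
```

Run:
```python
from h import *
from station import cams
import cv2
plan([.522,.1015,.133],191.7,2)
c=cams.capture("wrist");pickle.dump(c,open("w2.pkl","wb"))
s=cams.capture("scene")
print(-np.array(c["R"]).T@c["t"])
A=cv2.resize(c["img"][100:300,180:380],None,fx=2,fy=2,interpolation=2)
B=cv2.resize(s["img"][170:270,280:380],None,fx=4,fy=4,interpolation=2)
cv2.imwrite("pics/w2.png",cv2.cvtColor(np.hstack([A,B]),cv2.COLOR_RGB2BGR))
```

```text
at [0.5217 0.1024 0.2184] head 191.59 t 8.48 F [-0.0049 -0.2403 -1.0359] open 0.0399
call 0 end [ 0.019 -0.004  1.708] per row [ 0.004 -0.001  0.342] turn end -0.009 row -0.002
call 1 end [ 0.019 -0.004  1.708] per row [ 0.004 -0.001  0.342] turn end -0.009 row -0.002
[0.5355 0.0332 0.3607]
```

View pics/w2.png

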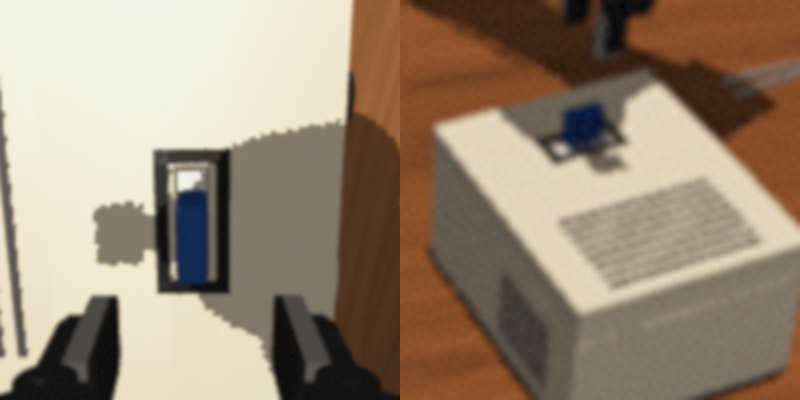

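Blue has risen: its full grip stands above the case in the scene crop at (583,128), and in the wrist crop it is centred in the slot at (192,235). Next I'll descend and grip it across its thickness.

Emit:
carry_out([
  [0, 0, 0.35],
  [0.01, 0, 0.7],
  [0.02, 0, 1.05],
  [0.02, 0, 1.4],
  [0.02, 0, 1.7],
], turn=[0, 0, 0, 0, 0])

```text
time: 9.0
ee_pos: [0.5218, 0.1016, 0.175]
ee_rot: [[0.201, -0.98, -0.002], [-0.98, -0.201, -0.0], [0.0, 0.002, -1.0]]
force: [-0.1, -0.4, -0.2]
opening: 0.0401
grasp_force: 0.0
```

Emit:
carry_out([
  [0, 0, 0.4],
  [0.01, 0, 0.8],
  [0.01, 0, 1.2],
  [0.01, 0, 1.5],
  [0.01, 0, 1.66],
], turn=[0, 0, 0, 0, 0])

```text
time: 9.42
ee_pos: [0.5217, 0.1014, 0.1336]
ee_rot: [[0.201, -0.98, -0.002], [-0.98, -0.201, -0.001], [0.0, 0.002, -1.0]]
force: [-0.7, 0.7, -0.4]
opening: 0.04
grasp_force: 0.0
```

Emit:
carry_out([
  [0, 0, 0],
  [0, 0, 0],
  [0, 0, 0],
  [0, 0, 0],
  [0, 0, 0],
], turn=[0, 0, 0, 0, 0], jaw=0, force=30)

```text
time: 9.83
ee_pos: [0.5225, 0.1017, 0.1358]
ee_rot: [[0.201, -0.98, 0.001], [-0.98, -0.201, 0.001], [-0.0, -0.001, -1.0]]
force: [0.9, 1.2, 0.1]
opening: 0.0112
grasp_force: 35.8
```

Emit:
carry_out([
  [0, 0, 0],
  [0, 0, 0],
  [0, 0, 0],
  [0, 0, 0],
  [0, 0, 0],
], turn=[0, 0, 0, 0, 0])

```text
time: 10.25
ee_pos: [0.5225, 0.1017, 0.1357]
ee_rot: [[0.201, -0.98, 0.001], [-0.98, -0.201, 0.0], [-0.0, -0.001, -1.0]]
force: [0.8, 1.8, 2.1]
opening: 0.0112
grasp_force: 36.0
```

Emit:
carry_out([
  [0, 0, -0.2],
  [0, 0, -0.4],
  [0, 0, -0.6],
  [0, 0, -0.8],
  [0, 0, -1.0],
], turn=[0, 0, 0, 0, 0])

```text
time: 10.67
ee_pos: [0.5223, 0.1015, 0.1609]
ee_rot: [[0.201, -0.98, -0.0], [-0.98, -0.201, 0.0], [-0.0, -0.0, -1.0]]
force: [3.1, -0.2, -1.5]
opening: 0.0115
grasp_force: 35.7
```

Emit:
carry_out([
  [0, 0, -0.4],
  [0, 0, -0.8],
  [0, 0, -1.3],
  [0, 0, -1.9],
  [0, 0, -2.5],
], turn=[0, 0, 0, 0, 0])

```text
time: 11.08
ee_pos: [0.5215, 0.1011, 0.2242]
ee_rot: [[0.201, -0.98, -0.002], [-0.98, -0.201, -0.001], [0.0, 0.002, -1.0]]
force: [-0.1, -0.3, -0.4]
opening: 0.0115
grasp_force: 35.8
```

Run:
```python
from h import *
plan([.50,-.05,.225],187.3,2)
```

```text
at [0.5215 0.1011 0.2242] head 191.58 t 11.08 F [-0.0804 -0.3213 -0.4154] open 0.0115
call 0 end [ 2.875  1.029 -0.014] per row [ 0.575  0.206 -0.003] turn end 0.357 row 0.071
call 1 end [ 2.911  0.921 -0.014] per row [ 0.582  0.184 -0.003] turn end 0.357 row 0.071
```

Run:
```python
from h import *
plan([.5125,-.11,.225],187.3,2)
```

```text
at [0.5215 0.1011 0.2242] head 191.58 t 11.08 F [-0.0804 -0.3213 -0.4154] open 0.0115
call 0 end [ 4.1    1.025 -0.013] per row [ 0.82   0.205 -0.003] turn end 0.357 row 0.071
call 1 end [ 4.136  0.871 -0.013] per row [ 0.827  0.174 -0.003] turn end 0.357 row 0.071
```

Emit:
carry_out([
  [0.6, 0.15, 0],
  [1.4, 0.35, 0],
  [2.3, 0.58, 0],
  [3.2, 0.8, 0],
  [4.1, 1.03, 0],
], turn=[0.07, 0.14, 0.21, 0.29, 0.36])

```text
time: 11.5
ee_pos: [0.5168, -0.0051, 0.2238]
ee_rot: [[0.164, -0.987, -0.001], [-0.987, -0.164, -0.0], [-0.0, 0.001, -1.0]]
force: [-0.0, 0.1, -0.3]
opening: 0.0114
grasp_force: 35.8
```

Emit:
carry_out([
  [0.9, 0.19, 0],
  [1.8, 0.38, 0],
  [2.7, 0.57, 0],
  [3.5, 0.74, 0],
  [4.14, 0.87, 0],
], turn=[0.07, 0.14, 0.21, 0.29, 0.36])

```text
time: 11.92
ee_pos: [0.5122, -0.1112, 0.2238]
ee_rot: [[0.125, -0.992, -0.001], [-0.992, -0.125, -0.0], [-0.0, 0.001, -1.0]]
force: [0.7, 0.8, -0.4]
opening: 0.0115
grasp_force: 35.8
```

Emit:
carry_out([
  [0, 0, 0],
  [0, 0, 0],
  [0, 0, 0],
  [0, 0, 0],
  [0, 0, 0],
], turn=[0, 0, 0, 0, 0])

```text
time: 12.33
ee_pos: [0.5131, -0.109, 0.223]
ee_rot: [[0.128, -0.992, -0.0], [-0.992, -0.128, 0.0], [-0.0, 0.0, -1.0]]
force: [-1.0, 0.5, -0.4]
opening: 0.0115
grasp_force: 35.8
```

Run:
```python
from h import *
from station import cams
import cv2
plan([.5125,-.165,.15],187.3,2)
c=cams.capture("wrist");pickle.dump(c,open("w3.pkl","wb"))
print(-np.array(c["R"]).T@c["t"])
A=cv2.resize(c["img"][0:300,120:420],None,fx=2,fy=2,interpolation=2)
for k in range(0,300,20):
    cv2.putText(A,str(120+k),(2*k,8),0,.3,(255,0,0),1);cv2.putText(A,str(k),(0,2*k+4),0,.3,(255,0,0),1)
cv2.imwrite("pics/w3.png",cv2.cvtColor(A,cv2.COLOR_RGB2BGR))
```

```text
at [ 0.5131 -0.109   0.223 ] head 187.33 t 12.33 F [-1.0115  0.473  -0.3901] open 0.0115
call 0 end [1.109 0.154 1.459] per row [0.222 0.031 0.292] turn end 0.002 row 0.000
call 1 end [1.109 0.154 1.459] per row [0.222 0.031 0.292] turn end 0.002 row 0.000
[ 0.5215 -0.1791  0.3653]
```

View pics/w3.png

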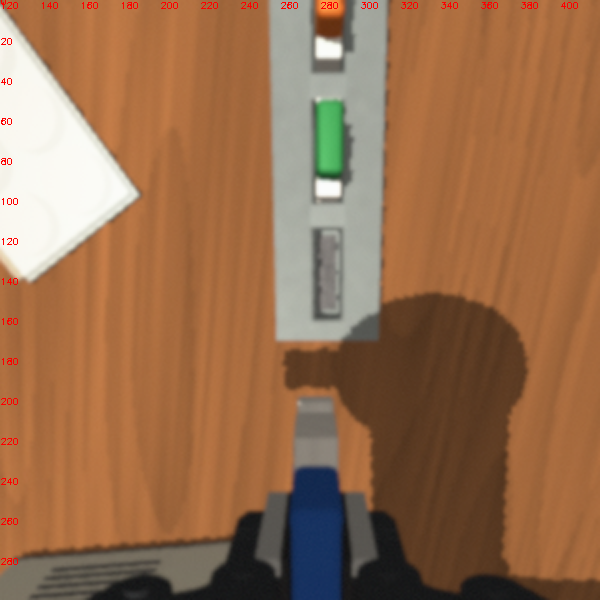

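Run:
```python
from h import *
W=pickle.load(open("w3.pkl","rb"));d=pickle.load(open("c0.pkl","rb"))
p=[onz(W,q,.042) for q in[(276.2,114),(291.2,114),(276.8,159.5),(291.5,159.5)]];print("pocket",np.array(p)[:,:2].round(4).tolist(),np.mean(p,0),np.linalg.norm(p[0]-p[2]),np.linalg.norm(p[0]-p[1]))
r=[onz(W,q,.042) for q in[(258,170),(309.5,170),(255.5,20),(312.5,20)]];print("rack",np.array(r)[:,:2].round(4).tolist())
for a,b in((0,2),(1,3)):
    v=r[a]-r[b];print(np.degrees(np.arctan2(v[1],v[0]))-90)
print("end mid",(r[0]+r[1])/2)
print("foot at .171",onz(W,(268,198.5),.1713),onz(W,(287.5,198.5),.1713),onz(W,(277.7,198.5),.1713))
g=[onz(W,q,.088) for q in[(277.8,50),(291.5,50),(278,86),(291.5,86)]];print("green",np.mean(g,0),np.linalg.norm(g[0]-g[2]))
print(tri([W,d["top"],d["scene"]],[(284,136.8),(322.6,209.2),(234.9,239.1)]))
print(tri([W,d["top"],d["scene"]],[(284.7,68),(342.5,205.2),(213.6,231)]))
```

```text
pocket [[0.5241, -0.1879], [0.5085, -0.1899], [0.5175, -0.1412], [0.5017, -0.1432]] [ 0.513  -0.1656  0.042 ] 0.04717430077643158 0.015658247945047256
rack [[0.5366, -0.1272], [0.4804, -0.1344], [0.5546, -0.2709], [0.5002, -0.2779]]
7.138554757402019
7.832378646848468
end mid [ 0.5085 -0.1308  0.042 ]
foot at .171 [ 0.5217 -0.1296  0.1713] [ 0.5086 -0.1312  0.1713] [ 0.5152 -0.1304  0.1713]
green [ 0.5211 -0.2248  0.088 ] 0.028315187872496376
(array([ 0.5125, -0.1659,  0.0374]), [np.float64(0.0003533792433740694), np.float64(0.0023012259722481106), np.float64(0.0021749650500421137)])
(array([ 0.5201, -0.2247,  0.0853]), [np.float64(0.0012559450282861673), np.float64(0.0012986050805845655), np.float64(0.001340967150683065)])
```

The pocket is at about (0.513, −0.166), with a rack yaw of 7.4°. The foot of the held cassette is where it should be to within 0.7 mm.

Run:
```python
from h import *
plan([.5134,-.1658,.223],187.4,1)
```

```text
at [ 0.5131 -0.1091  0.2229] head 187.33 t 12.38 F [-0.353  -0.3631 -1.7692] open 0.0112
call 0 end [ 2.252  0.278 -0.004] per row [ 0.45   0.056 -0.001] turn end -0.012 row -0.002
```

Emit:
carry_out([
  [0.6, 0.07, 0],
  [1.2, 0.15, 0],
  [1.8, 0.22, 0],
  [2.25, 0.28, 0],
  [2.25, 0.28, 0],
], turn=[0, 0, -0.01, -0.01, -0.01])

```text
time: 12.8
ee_pos: [0.5131, -0.1676, 0.2226]
ee_rot: [[0.126, -0.992, -0.001], [-0.992, -0.126, -0.0], [0.0, 0.001, -1.0]]
force: [0.2, -0.1, -0.6]
opening: 0.0112
grasp_force: 35.8
```

Emit:
carry_out([
  [0, 0, 0.9],
  [0, 0, 1.9],
  [0, 0, 2.9],
  [0, 0, 3.7],
  [0, 0, 4.5],
], turn=[0, 0, 0, 0, 0])

```text
time: 13.22
ee_pos: [0.513, -0.1658, 0.1089]
ee_rot: [[0.128, -0.992, -0.001], [-0.992, -0.128, 0.0], [-0.0, 0.001, -1.0]]
force: [0.6, -0.9, -0.2]
opening: 0.0112
grasp_force: 35.7
```

Emit:
carry_out([
  [0, 0, 0],
  [0, 0, 0],
  [0, 0, 0],
  [0, 0, 0],
  [0, 0, 0],
], turn=[0, 0, 0, 0, 0])

```text
time: 13.63
ee_pos: [0.5141, -0.1664, 0.112]
ee_rot: [[0.128, -0.992, 0.003], [-0.992, -0.128, -0.0], [0.0, -0.003, -1.0]]
force: [-0.2, -0.3, -0.4]
opening: 0.0115
grasp_force: 35.6
```

Run:
```python
from h import *
plan([.5134,-.1658,.098],187.4,1)
```

```text
at [ 0.5141 -0.1664  0.112 ] head 187.33 t 13.63 F [-0.1667 -0.2552 -0.4066] open 0.0115
call 0 end [-0.028  0.026  0.559] per row [-0.006  0.005  0.112] turn end -0.011 row -0.002
```

Emit:
carry_out([
  [-0.02, 0.03, 0.15],
  [-0.02, 0.03, 0.35],
  [-0.02, 0.03, 0.55],
  [-0.02, 0.03, 0.75],
  [-0.02, 0.03, 0.9],
], turn=[0, 0, 0, 0, 0])

```text
time: 14.05
ee_pos: [0.5124, -0.166, 0.087]
ee_rot: [[0.127, -0.992, -0.0], [-0.992, -0.127, 0.0], [-0.0, 0.0, -1.0]]
force: [0.6, -0.0, 0.5]
opening: 0.0113
grasp_force: 35.8
```

Emit:
carry_out([
  [0, 0, 0.1],
  [0, 0, 0.2],
  [0, 0, 0.3],
  [0, 0, 0.4],
  [0, 0, 0.4],
], turn=[0, 0, 0, 0, 0])

```text
time: 14.47
ee_pos: [0.5125, -0.1659, 0.0773]
ee_rot: [[0.127, -0.992, -0.0], [-0.992, -0.127, 0.0], [-0.0, 0.0, -1.0]]
force: [2.2, -0.6, -1.9]
opening: 0.0115
grasp_force: 35.7
```

Emit:
carry_out([
  [0, -0.03, 0.1],
  [0, -0.03, 0.2],
  [0, -0.03, 0.3],
  [0, -0.03, 0.36],
  [0, -0.03, 0.42],
], turn=[0, 0, 0, 0, 0])

```text
time: 14.88
ee_pos: [0.513, -0.1659, 0.0669]
ee_rot: [[0.127, -0.992, -0.001], [-0.992, -0.127, 0.0], [-0.0, 0.001, -1.0]]
force: [0.1, -0.1, -0.3]
opening: 0.0112
grasp_force: 35.7
```

Emit:
carry_out([
  [0, 0, 0.02],
  [0, 0, 0.04],
  [0, 0, 0.06],
  [0, 0, 0.08],
  [0, 0, 0.08],
], turn=[0, 0, 0, 0, 0])

```text
time: 15.3
ee_pos: [0.5132, -0.1659, 0.0652]
ee_rot: [[0.128, -0.992, -0.0], [-0.992, -0.128, 0.0], [-0.0, 0.0, -1.0]]
force: [-0.6, -0.5, -0.3]
opening: 0.0115
grasp_force: 35.7
```

Emit:
carry_out([
  [0, 0, 0.03],
  [0, 0, 0.05],
  [0, 0, 0.05],
  [0, 0, 0.05],
  [0, 0, 0.05],
], turn=[0, 0, 0, 0, 0])

```text
time: 15.72
ee_pos: [0.5132, -0.1659, 0.064]
ee_rot: [[0.127, -0.992, -0.0], [-0.992, -0.127, 0.0], [-0.0, 0.0, -1.0]]
force: [0.4, 0.0, -0.2]
opening: 0.011
grasp_force: 35.7
```

Emit:
carry_out([
  [0, 0, 0],
  [0, 0, 0],
  [0, 0, 0],
  [0, 0, 0],
  [0, 0, 0],
], turn=[0, 0, 0, 0, 0], jaw=36)

```text
time: 16.13
ee_pos: [0.5132, -0.1659, 0.0641]
ee_rot: [[0.127, -0.992, 0.0], [-0.992, -0.127, 0.0], [-0.0, -0.0, -1.0]]
force: [-1.5, -1.1, 0.1]
opening: 0.036
grasp_force: 0.0
```

Emit:
carry_out([
  [0, 0, -0.2],
  [0, 0, -0.6],
  [0, 0, -1.2],
  [0, 0, -1.8],
  [0, 0, -2.4],
], turn=[0, 0, 0, 0, 0])

```text
time: 16.55
ee_pos: [0.5134, -0.166, 0.1259]
ee_rot: [[0.127, -0.992, 0.001], [-0.992, -0.127, -0.0], [0.0, -0.001, -1.0]]
force: [0.4, 0.4, -0.2]
opening: 0.0357
grasp_force: 0.0
```

Emit:
carry_out([
  [0, 0, -0.4],
  [0, 0, -0.8],
  [0, 0, -0.8],
  [0, 0, -0.8],
  [0, 0, -0.8],
], turn=[0, 0, 0, 0, 0])

```text
time: 16.97
ee_pos: [0.5128, -0.1658, 0.1431]
ee_rot: [[0.127, -0.992, -0.001], [-0.992, -0.127, 0.001], [-0.001, 0.001, -1.0]]
force: [-0.8, 0.9, -1.3]
opening: 0.0363
grasp_force: 0.0
```

Run:
```python
from h import *
from station import cams
import cv2
plan([.5206,-.2252,.145],187.4,1)
c=cams.capture("wrist");pickle.dump(c,open("w4.pkl","wb"))
A=cv2.resize(c["img"][0:300,120:420],None,fx=2,fy=2,interpolation=2)
for k in range(0,300,20):
    cv2.putText(A,str(120+k),(2*k,8),0,.3,(255,0,0),1);cv2.putText(A,str(k),(0,2*k+4),0,.3,(255,0,0),1)
cv2.imwrite("pics/w4.png",cv2.cvtColor(A,cv2.COLOR_RGB2BGR))
```

```text
at [ 0.5128 -0.1658  0.1431] head 187.32 t 16.97 F [-0.8148  0.9183 -1.3069] open 0.0363
call 0 end [ 2.398 -0.005 -0.077] per row [ 0.48  -0.001 -0.015] turn end -0.013 row -0.003
```

View pics/w4.png

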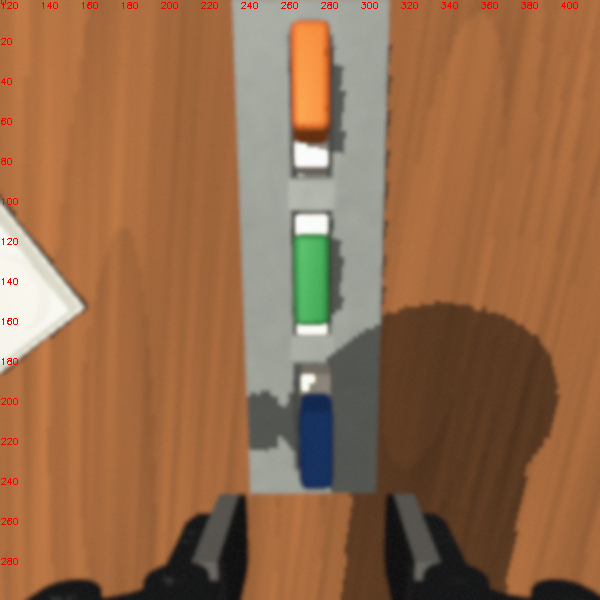

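Blue stands upright in the third pocket, at view (316,440). Green's top spans view (294–328, 236–323), which is pixels 267–284 by 118–161.5.

Run:
```python
from h import *
W=pickle.load(open("w4.pkl","rb"));w3=pickle.load(open("w3.pkl","rb"))
g=[onz(W,q,.088) for q in[(267.3,118),(284,118),(267.6,161.3),(283.8,161.3)]];print("green",np.mean(g,0),np.linalg.norm(g[0]-g[2]),np.linalg.norm(g[0]-g[1]))
print(tri([W,w3],[(275.6,139.7),(284.7,68)]))
b=[onz(W,q,.0885) for q in[(270,203),(285.5,203),(271,244),(286.5,244)]];print("blue",np.mean(b,0),np.linalg.norm(b[0]-b[2]))
plan([.5206,-.2252,.145],187.3,1)
```

```text
green [ 0.5211 -0.2251  0.088 ] 0.02755743263271544 0.010683282342987105
(array([ 0.5211, -0.2252,  0.0865]), [np.float64(1.3325382341411258e-05), np.float64(1.3325382341269473e-05)])
blue [ 0.5121 -0.1681  0.0885] 0.03058177015193938
at [ 0.5127 -0.1658  0.1429] head 187.32 t 17.02 F [ 0.5229 -1.2897 -0.7744] open 0.0360
call 0 end [ 2.397 -0.01  -0.086] per row [ 0.479 -0.002 -0.017] turn end 0.003 row 0.001
```

Emit:
carry_out([
  [0.6, -0.02, 0],
  [1.2, -0.03, 0],
  [1.8, -0.03, 0],
  [2.4, -0.03, 0],
  [2.4, -0.03, 0],
], turn=[0, 0, 0, 0, 0])

```text
time: 17.43
ee_pos: [0.521, -0.227, 0.1426]
ee_rot: [[0.126, -0.992, -0.002], [-0.992, -0.126, -0.0], [-0.0, 0.002, -1.0]]
force: [1.0, 0.4, -0.2]
opening: 0.036
grasp_force: 0.0
```

Emit:
carry_out([
  [0, 0, 0.5],
  [0, 0, 1.1],
  [0, 0, 1.7],
  [0, 0, 2.3],
  [0, 0, 2.7],
], turn=[0, 0, 0, 0, 0])

```text
time: 17.85
ee_pos: [0.5204, -0.2243, 0.0733]
ee_rot: [[0.128, -0.992, -0.003], [-0.992, -0.128, 0.001], [-0.002, 0.003, -1.0]]
force: [-0.2, 0.6, 0.3]
opening: 0.0361
grasp_force: 0.0
```

Emit:
carry_out([
  [0, 0, 0.2],
  [0, 0, 0.4],
  [0, 0, 0.45],
  [0, 0, 0.45],
  [0, 0, 0.45],
], turn=[0, 0, 0, 0, 0])

```text
time: 18.27
ee_pos: [0.522, -0.2254, 0.066]
ee_rot: [[0.128, -0.992, 0.001], [-0.992, -0.128, -0.0], [0.0, -0.001, -1.0]]
force: [-0.0, -0.4, 0.3]
opening: 0.0361
grasp_force: 0.0
```

Emit:
carry_out([
  [0, 0, 0],
  [0, 0, 0],
  [0, 0, 0],
  [0, 0, 0],
  [0, 0, 0],
], turn=[0, 0, 0, 0, 0], jaw=0, force=30)

```text
time: 18.68
ee_pos: [0.522, -0.2255, 0.066]
ee_rot: [[0.128, -0.992, 0.001], [-0.992, -0.128, -0.0], [0.0, -0.001, -1.0]]
force: [-0.2, 0.5, 3.3]
opening: 0.0114
grasp_force: 31.5
```

Emit:
carry_out([
  [0, 0, 0],
  [0, 0, 0],
  [0, 0, 0],
  [0, 0, 0],
  [0, 0, 0],
], turn=[0, 0, 0, 0, 0])

```text
time: 19.1
ee_pos: [0.522, -0.2255, 0.066]
ee_rot: [[0.128, -0.992, 0.001], [-0.992, -0.128, -0.0], [0.001, -0.001, -1.0]]
force: [0.1, 0.6, 5.0]
opening: 0.0114
grasp_force: 31.8
```

Emit:
carry_out([
  [0, 0, -0.2],
  [0, 0, -0.5],
  [0, 0, -0.9],
  [0, 0, -1.4],
  [0, 0, -1.9],
], turn=[0, 0, 0, 0, 0])

```text
time: 19.52
ee_pos: [0.5215, -0.2254, 0.1141]
ee_rot: [[0.127, -0.992, -0.0], [-0.992, -0.127, -0.0], [0.0, 0.0, -1.0]]
force: [0.2, 0.5, -1.0]
opening: 0.0112
grasp_force: 31.0
```

Emit:
carry_out([
  [0, 0, -0.8],
  [0, 0, -1.7],
  [0, 0, -2.7],
  [0, 0, -3.7],
  [0, 0, -4.5],
], turn=[0, 0, 0, 0, 0])

```text
time: 19.93
ee_pos: [0.5217, -0.2256, 0.229]
ee_rot: [[0.127, -0.992, 0.003], [-0.992, -0.127, -0.001], [0.001, -0.003, -1.0]]
force: [0.3, 0.7, -0.2]
opening: 0.0111
grasp_force: 31.0
```

Run:
```python
from h import *
plan([.532,.155,.228],191.7,3)
```

```text
at [ 0.5217 -0.2256  0.229 ] head 187.32 t 19.93 F [ 0.3276  0.6678 -0.2005] open 0.0111
call 0 end [-5.016 -0.783  0.009] per row [-1.003 -0.157  0.002] turn end -0.243 row -0.049
call 1 end [-4.995 -0.91   0.009] per row [-0.999 -0.182  0.002] turn end -0.243 row -0.049
call 2 end [-4.97  -1.037  0.009] per row [-0.994 -0.207  0.002] turn end -0.243 row -0.049
```

Run:
```python
from h import *
plan([.511,.155,.228],191.7,3)
```

```text
at [ 0.5217 -0.2256  0.229 ] head 187.32 t 19.93 F [ 0.3276  0.6678 -0.2005] open 0.0111
call 0 end [-5.052 -0.505  0.008] per row [-1.01  -0.101  0.002] turn end -0.243 row -0.049
call 1 end [-5.037 -0.634  0.008] per row [-1.007 -0.127  0.002] turn end -0.243 row -0.049
call 2 end [-5.02  -0.762  0.008] per row [-1.004 -0.152  0.002] turn end -0.243 row -0.049
```

Emit:
carry_out([
  [-0.7, -0.07, 0],
  [-1.7, -0.17, 0],
  [-2.8, -0.28, 0],
  [-3.9, -0.39, 0],
  [-5.05, -0.5, 0],
], turn=[-0.05, -0.1, -0.15, -0.2, -0.24])

```text
time: 20.35
ee_pos: [0.5176, -0.0976, 0.2266]
ee_rot: [[0.152, -0.988, 0.001], [-0.988, -0.152, 0.0], [0.0, -0.001, -1.0]]
force: [1.6, 0.0, 0.1]
opening: 0.0115
grasp_force: 31.1
```

Emit:
carry_out([
  [-1.0, -0.13, 0],
  [-2.0, -0.25, 0],
  [-3.0, -0.38, 0],
  [-4.0, -0.5, 0],
  [-5.04, -0.63, 0],
], turn=[-0.05, -0.1, -0.15, -0.2, -0.24])

```text
time: 20.77
ee_pos: [0.514, 0.0295, 0.2268]
ee_rot: [[0.177, -0.984, 0.001], [-0.984, -0.177, 0.001], [-0.0, -0.001, -1.0]]
force: [0.5, -0.1, -0.1]
opening: 0.0113
grasp_force: 31.1
```

Emit:
carry_out([
  [-1.2, -0.18, 0],
  [-2.4, -0.36, 0],
  [-3.4, -0.52, 0],
  [-4.3, -0.65, 0],
  [-5.02, -0.76, 0],
], turn=[-0.05, -0.1, -0.15, -0.2, -0.24])

```text
time: 21.18
ee_pos: [0.5105, 0.157, 0.2266]
ee_rot: [[0.203, -0.979, 0.001], [-0.979, -0.203, 0.001], [-0.001, -0.001, -1.0]]
force: [0.3, -0.7, -0.6]
opening: 0.0115
grasp_force: 31.1
```

Emit:
carry_out([
  [0, 0, 0],
  [0, 0, 0],
  [0, 0, 0],
  [0, 0, 0],
  [0, 0, 0],
], turn=[0, 0, 0, 0, 0])

```text
time: 21.6
ee_pos: [0.5109, 0.1545, 0.2257]
ee_rot: [[0.201, -0.98, 0.0], [-0.98, -0.201, 0.0], [-0.0, -0.0, -1.0]]
force: [0.6, 0.3, -0.4]
opening: 0.0114
grasp_force: 31.1
```

Run:
```python
from h import *
from station import cams
import cv2
plan([.5223,.1015,.228],191.6,1)
c=cams.capture("wrist");pickle.dump(c,open("w5.pkl","wb"))
x0,y0=210,100
A=cv2.resize(c["img"][y0:y0+140,x0:x0+140],None,fx=4,fy=4,interpolation=2)
for k in range(0,140,10):
    cv2.putText(A,str(x0+k),(4*k,8),0,.3,(255,0,0),1);cv2.putText(A,str(y0+k),(0,4*k+4),0,.3,(255,0,0),1)
cv2.imwrite("pics/w5.png",cv2.cvtColor(A,cv2.COLOR_RGB2BGR))
```

```text
at [0.5109 0.1545 0.2257] head 191.58 t 21.60 F [ 0.5874  0.3275 -0.4142] open 0.0114
call 0 end [ 2.168 -0.023 -0.091] per row [ 0.434 -0.005 -0.018] turn end -0.004 row -0.001
```

View pics/w5.png

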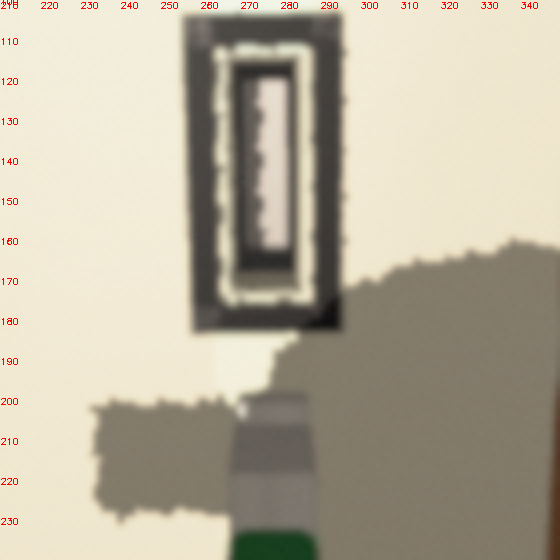

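Run:
```python
from h import *
W=pickle.load(open("w5.pkl","rb"))
o=[onz(W,q,.13) for q in[(263.2,111),(288,111),(265.3,176.3),(289,176.3)]];print("bevel",np.mean(o,0),np.linalg.norm(o[0]-o[2]),np.linalg.norm(o[0]-o[1]))
r=[onz(W,q,.13) for q in[(255.8,103.8),(295.3,103.8),(258.5,183),(295.5,182.5)]];print("rim",np.mean(r,0),np.linalg.norm(r[0]-r[2]))
for zz in(.1717,):
    f=[onz(W,q,zz) for q in[(270,198.8),(287.5,198.8)]];print("foot",np.mean(f,0),np.linalg.norm(f[0]-f[1]))
a=np.radians(11.6);ly=np.array([-np.sin(a),np.cos(a)]);lx=np.array([np.cos(a),np.sin(a)])
c=np.mean(f,0)[:2]+.022*ly; t=np.array([.5109,.1545]);s=(np.mean(o,0)+np.mean(r,0))[:2]/2
print("foot centre-TCP in lamp x,y",(c-t)@lx,(c-t)@ly,"slot",s,"TCP target",t+s-c)
```

```text
bevel [0.5222 0.1015 0.13  ] 0.05052774375481088 0.019013422763953416
rim [0.5222 0.1016 0.13  ] 0.06127659587978218
foot [0.5137 0.1341 0.1717] 0.012013399826363798
foot centre-TCP in lamp x,y -0.0013273155204763668 0.0014171365925912168 slot [0.5222 0.1016] TCP target [0.5238 0.1005]
```

The slot is confirmed at (0.5222, 0.1015). Green's foot sits about 0.6 mm off along x and 1 mm off along y relative to the grip, so I'll correct for that.

Run:
```python
from h import *
plan([.5232,.1005,.192],191.6,1)
```

```text
at [0.5108 0.1546 0.2256] head 191.58 t 21.65 F [ 0.1926  0.3378 -0.0715] open 0.0114
call 0 end [ 2.219 -0.05   1.345] per row [ 0.444 -0.01   0.269] turn end -0.003 row -0.001
```

Emit:
carry_out([
  [0.5, -0.01, 0],
  [1.1, -0.02, 0],
  [1.7, -0.04, 0],
  [2.22, -0.05, 0],
  [2.22, -0.05, 0],
], turn=[0, 0, 0, 0, 0])

```text
time: 22.07
ee_pos: [0.5235, 0.0987, 0.2255]
ee_rot: [[0.199, -0.98, 0.0], [-0.98, -0.199, -0.0], [0.0, -0.0, -1.0]]
force: [0.4, 0.7, -0.7]
opening: 0.0111
grasp_force: 31.1
```

Emit:
carry_out([
  [0, 0, 0.3],
  [0, 0, 0.6],
  [0, 0, 0.9],
  [0, 0, 1.15],
  [0, 0, 1.35],
], turn=[0, 0, 0, 0, 0])

```text
time: 22.48
ee_pos: [0.5227, 0.1015, 0.1901]
ee_rot: [[0.202, -0.979, -0.001], [-0.979, -0.202, -0.0], [0.0, 0.001, -1.0]]
force: [-0.0, 0.4, -0.9]
opening: 0.0115
grasp_force: 31.1
```

Emit:
carry_out([
  [0, 0, 0],
  [0, 0, 0],
  [0, 0, 0],
  [0, 0, 0],
  [0, 0, 0],
], turn=[0, 0, 0, 0, 0])

```text
time: 22.9
ee_pos: [0.5233, 0.1013, 0.192]
ee_rot: [[0.202, -0.979, 0.001], [-0.979, -0.202, 0.0], [-0.0, -0.001, -1.0]]
force: [0.2, -0.8, -0.2]
opening: 0.0116
grasp_force: 31.1
```

Run:
```python
from h import *
plan([.5232,.1005,.182],191.6,1)
```

```text
at [0.5233 0.1013 0.192 ] head 191.65 t 22.90 F [ 0.1699 -0.8034 -0.1805] open 0.0116
call 0 end [0.03  0.011 0.4  ] per row [0.006 0.002 0.08 ] turn end 0.008 row 0.002
```

Emit:
carry_out([
  [0.03, 0.01, 0.08],
  [0.03, 0.01, 0.16],
  [0.03, 0.01, 0.24],
  [0.03, 0.01, 0.32],
  [0.03, 0.01, 0.4],
], turn=[0, 0, 0, 0, 0])

```text
time: 23.32
ee_pos: [0.5231, 0.1004, 0.1812]
ee_rot: [[0.202, -0.979, -0.0], [-0.979, -0.202, 0.0], [-0.0, 0.0, -1.0]]
force: [0.1, -0.6, -1.2]
opening: 0.0109
grasp_force: 31.1
```

Emit:
carry_out([
  [0, 0, 0.05],
  [0, 0, 0.1],
  [0, 0, 0.15],
  [0, 0, 0.2],
  [0, 0, 0.2],
], turn=[0, 0, 0, 0, 0])

```text
time: 23.73
ee_pos: [0.523, 0.1004, 0.1763]
ee_rot: [[0.202, -0.979, -0.0], [-0.979, -0.202, -0.0], [-0.0, 0.0, -1.0]]
force: [1.1, -0.0, -0.8]
opening: 0.0113
grasp_force: 31.0
```

Emit:
carry_out([
  [0, 0, 0.1],
  [0, 0, 0.2],
  [0, 0, 0.3],
  [0, 0, 0.35],
  [0, 0, 0.4],
], turn=[0, 0, 0, 0, 0])

```text
time: 24.15
ee_pos: [0.523, 0.1004, 0.1663]
ee_rot: [[0.202, -0.979, -0.0], [-0.979, -0.202, -0.0], [-0.0, 0.0, -1.0]]
force: [-0.4, -1.0, -0.2]
opening: 0.0113
grasp_force: 31.0
```

Emit:
carry_out([
  [0, 0, 0.1],
  [0, 0, 0.2],
  [0, 0, 0.3],
  [0, 0, 0.35],
  [0, 0, 0.4],
], turn=[0, 0, 0, 0, 0])

```text
time: 24.57
ee_pos: [0.523, 0.1004, 0.1563]
ee_rot: [[0.202, -0.979, -0.0], [-0.979, -0.202, -0.0], [-0.0, 0.0, -1.0]]
force: [0.6, 0.2, -1.0]
opening: 0.0116
grasp_force: 31.0
```

Emit:
carry_out([
  [0, 0, 0.1],
  [0, 0, 0.2],
  [0, 0, 0.3],
  [0, 0, 0.35],
  [0, 0, 0.4],
], turn=[0, 0, 0, 0, 0])

```text
time: 24.98
ee_pos: [0.5231, 0.1004, 0.1463]
ee_rot: [[0.202, -0.979, -0.0], [-0.979, -0.202, -0.0], [-0.0, 0.0, -1.0]]
force: [-0.4, 0.8, -0.1]
opening: 0.0111
grasp_force: 31.0
```

Emit:
carry_out([
  [0, 0, 0.05],
  [0, 0, 0.1],
  [0, 0, 0.15],
  [0, 0, 0.2],
  [0, 0, 0.25],
], turn=[0, 0, 0, 0, 0])

```text
time: 25.4
ee_pos: [0.5231, 0.1004, 0.1402]
ee_rot: [[0.202, -0.979, -0.0], [-0.979, -0.202, 0.0], [-0.0, 0.0, -1.0]]
force: [-1.1, 0.5, -1.7]
opening: 0.0113
grasp_force: 31.0
```

Emit:
carry_out([
  [0, 0, 0.03],
  [0, 0, 0.06],
  [0, 0, 0.08],
  [0, 0, 0.08],
  [0, 0, 0.08],
], turn=[0, 0, 0, 0, 0])

```text
time: 25.82
ee_pos: [0.5231, 0.1004, 0.1383]
ee_rot: [[0.202, -0.979, -0.0], [-0.979, -0.202, 0.0], [-0.0, 0.0, -1.0]]
force: [-0.1, 0.2, 0.1]
opening: 0.0112
grasp_force: 31.0
```

Emit:
carry_out([
  [0, 0, 0],
  [0, 0, 0],
  [0, 0, 0],
  [0, 0, 0],
  [0, 0, 0],
], turn=[0, 0, 0, 0, 0], jaw=36)

```text
time: 26.23
ee_pos: [0.5231, 0.1004, 0.1384]
ee_rot: [[0.202, -0.979, 0.0], [-0.979, -0.202, 0.0], [-0.0, -0.0, -1.0]]
force: [0.9, -0.6, 0.3]
opening: 0.0359
grasp_force: 0.0
```

Emit:
carry_out([
  [0, 0, -0.3],
  [0, 0, -0.8],
  [0, 0, -1.4],
  [0, 0, -2.0],
  [0, 0, -2.5],
], turn=[0, 0, 0, 0, 0])

```text
time: 26.65
ee_pos: [0.5235, 0.1004, 0.2035]
ee_rot: [[0.202, -0.979, 0.002], [-0.979, -0.202, 0.001], [-0.0, -0.002, -1.0]]
force: [-0.0, -0.0, 0.2]
opening: 0.0361
grasp_force: 0.0
```

Emit:
carry_out([
  [0, 0, 0],
  [0, 0, 0],
  [0, 0, 0],
  [0, 0, 0],
  [0, 0, 0],
], turn=[0, 0, 0, 0, 0], jaw=0)

```text
time: 27.07
ee_pos: [0.5227, 0.1003, 0.1999]
ee_rot: [[0.202, -0.979, -0.001], [-0.979, -0.202, -0.001], [0.0, 0.002, -1.0]]
force: [-0.5, -0.1, 0.4]
opening: 0.0001
grasp_force: 0.0
```

Run:
```python
from h import *
from station import cams
import cv2
plan([.5221,.1016,.163],191.6,1)
c=cams.capture("wrist");s=cams.capture("scene")
A=cv2.resize(c["img"][150:350,180:380],None,fx=2,fy=2,interpolation=2)
B=cv2.resize(s["img"][170:270,280:380],None,fx=4,fy=4,interpolation=2)
cv2.imwrite("pics/w6.png",cv2.cvtColor(np.hstack([A,B]),cv2.COLOR_RGB2BGR))
```

```text
at [0.5227 0.1003 0.1999] head 191.64 t 27.07 F [-0.4928 -0.0725  0.4006] open 0.0001
call 0 end [-0.057  0.012  1.476] per row [-0.011  0.002  0.295] turn end 0.007 row 0.001
```

View pics/w6.png

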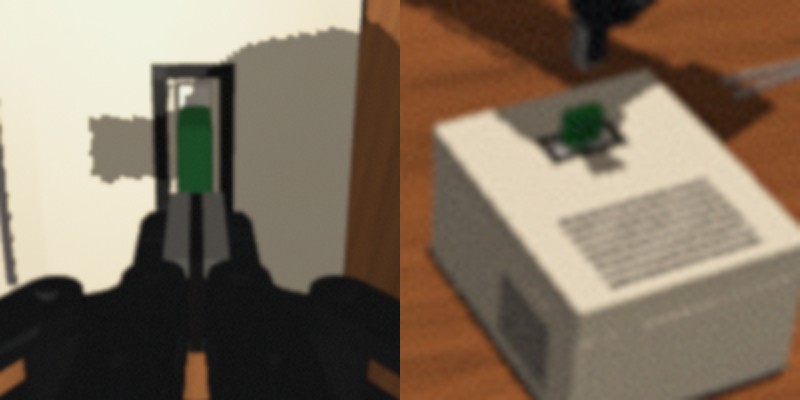

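Green is standing raised and upright in the slot, at wrist crop (195,150), below the shut fingers. Next I'll press it down.

Emit:
carry_out([
  [-0.03, 0.01, 0.35],
  [-0.06, 0.01, 0.7],
  [-0.06, 0.01, 1.0],
  [-0.06, 0.01, 1.2],
  [-0.06, 0.01, 1.4],
], turn=[0, 0, 0, 0, 0])

```text
time: 27.58
ee_pos: [0.5222, 0.1017, 0.1646]
ee_rot: [[0.202, -0.979, -0.001], [-0.979, -0.202, -0.001], [0.0, 0.001, -1.0]]
force: [-0.8, 1.6, 1.0]
opening: 0.0
grasp_force: 0.0
```

Emit:
carry_out([
  [0, 0, 0.05],
  [0, 0, 0.1],
  [0, 0, 0.15],
  [0, 0, 0.2],
  [0, 0, 0.25],
], turn=[0, 0, 0, 0, 0])

```text
time: 28.0
ee_pos: [0.5227, 0.1019, 0.1599]
ee_rot: [[0.202, -0.979, 0.001], [-0.979, -0.202, 0.0], [-0.0, -0.001, -1.0]]
force: [0.2, -0.6, 1.6]
opening: 0.0005
grasp_force: 0.9
```

Emit:
carry_out([
  [0, 0, 0.05],
  [0, 0, 0.1],
  [0, 0, 0.15],
  [0, 0, 0.2],
  [0, 0, 0.25],
], turn=[0, 0, 0, 0, 0])

```text
time: 28.42
ee_pos: [0.5227, 0.1018, 0.1535]
ee_rot: [[0.202, -0.979, 0.001], [-0.979, -0.202, 0.0], [-0.0, -0.001, -1.0]]
force: [-0.4, 0.6, 4.6]
opening: -0.0
grasp_force: 1.5
```

Emit:
carry_out([
  [0, 0, 0.05],
  [0, 0, 0.1],
  [0, 0, 0.15],
  [0, 0, 0.2],
  [0, 0, 0.25],
], turn=[0, 0, 0, 0, 0])

```text
time: 28.83
ee_pos: [0.5227, 0.1018, 0.1473]
ee_rot: [[0.202, -0.979, 0.001], [-0.979, -0.202, 0.0], [-0.0, -0.001, -1.0]]
force: [0.2, 0.1, 3.5]
opening: 0.0001
grasp_force: 2.3
```

Emit:
carry_out([
  [0, 0, 0.05],
  [0, 0, 0.1],
  [0, 0, 0.15],
  [0, 0, 0.2],
  [0, 0, 0.25],
], turn=[0, 0, 0, 0, 0])

```text
time: 29.25
ee_pos: [0.5226, 0.1018, 0.1408]
ee_rot: [[0.202, -0.979, 0.0], [-0.979, -0.202, 0.0], [-0.0, -0.0, -1.0]]
force: [-0.5, 0.2, 5.3]
opening: -0.0001
grasp_force: 2.4
```

Emit:
carry_out([
  [0, 0, 0.05],
  [0, 0, 0.1],
  [0, 0, 0.15],
  [0, 0, 0.18],
  [0, 0, 0.2],
], turn=[0, 0, 0, 0, 0])

```text
time: 29.67
ee_pos: [0.5226, 0.1018, 0.1358]
ee_rot: [[0.202, -0.979, 0.0], [-0.979, -0.202, 0.0], [-0.0, -0.0, -1.0]]
force: [-0.2, 0.0, 5.8]
opening: -0.0001
grasp_force: 2.7
```

Emit:
carry_out([
  [0, 0, 0.04],
  [0, 0, 0.08],
  [0, 0, 0.08],
  [0, 0, 0.08],
  [0, 0, 0.08],
], turn=[0, 0, 0, 0, 0])

```text
time: 30.08
ee_pos: [0.5229, 0.1019, 0.1347]
ee_rot: [[0.202, -0.979, 0.001], [-0.979, -0.202, 0.0], [0.0, -0.001, -1.0]]
force: [-0.5, 0.8, 7.8]
opening: -0.0
grasp_force: 3.9
```

Emit:
carry_out([
  [0, 0, 0.04],
  [0, 0, 0.04],
  [0, 0, 0.04],
  [0, 0, 0.04],
  [0, 0, 0.04],
], turn=[0, 0, 0, 0, 0])

```text
time: 30.5
ee_pos: [0.5232, 0.1018, 0.1343]
ee_rot: [[0.202, -0.979, 0.002], [-0.979, -0.202, 0.0], [0.0, -0.002, -1.0]]
force: [-0.5, -0.4, 9.7]
opening: -0.0
grasp_force: 4.9
```

Emit:
carry_out([
  [0, 0, 0.04],
  [0, 0, 0.04],
  [0, 0, 0.04],
  [0, 0, 0.04],
  [0, 0, 0.04],
], turn=[0, 0, 0, 0, 0])

```text
time: 30.92
ee_pos: [0.5235, 0.1018, 0.134]
ee_rot: [[0.202, -0.979, 0.003], [-0.979, -0.202, 0.0], [0.0, -0.003, -1.0]]
force: [-1.1, 1.0, 11.6]
opening: -0.0005
grasp_force: 5.9
```

Emit:
carry_out([
  [0, 0, -0.2],
  [0, 0, -0.6],
  [0, 0, -1.1],
  [0, 0, -1.7],
  [0, 0, -2.3],
], turn=[0, 0, 0, 0, 0])

```text
time: 31.33
ee_pos: [0.5221, 0.1017, 0.1897]
ee_rot: [[0.202, -0.979, -0.002], [-0.979, -0.202, -0.0], [0.0, 0.002, -1.0]]
force: [-0.6, -0.2, 0.4]
opening: -0.0002
grasp_force: 0.0
```

Emit:
carry_out([
  [0, 0, -0.6],
  [0, 0, -1.2],
  [0, 0, -1.8],
  [0, 0, -2.4],
  [0, 0, -2.4],
], turn=[0, 0, 0, 0, 0])

```text
time: 31.75
ee_pos: [0.5233, 0.1018, 0.2529]
ee_rot: [[0.202, -0.979, 0.004], [-0.979, -0.202, 0.001], [-0.0, -0.004, -1.0]]
force: [0.1, -0.1, 1.0]
opening: 0.0
grasp_force: 0.0
```

Run:
```python
from h import *
from station import cams
import cv2
plan([.5221,.1016,.25],191.6,1)
s=cams.capture("scene")
A=cv2.resize(s["img"][210:310,160:260],None,fx=4,fy=4,interpolation=2)
B=cv2.resize(s["img"][170:270,280:380],None,fx=4,fy=4,interpolation=2)
cv2.imwrite("pics/w7.png",cv2.cvtColor(np.hstack([A,B]),cv2.COLOR_RGB2BGR))
```

```text
at [0.5233 0.1018 0.2529] head 191.64 t 31.75 F [ 0.1116 -0.1467  0.9718] open 0.0000
call 0 end [-0.002  0.05   0.117] per row [-0.     0.01   0.023] turn end 0.006 row 0.001
```

View pics/w7.png

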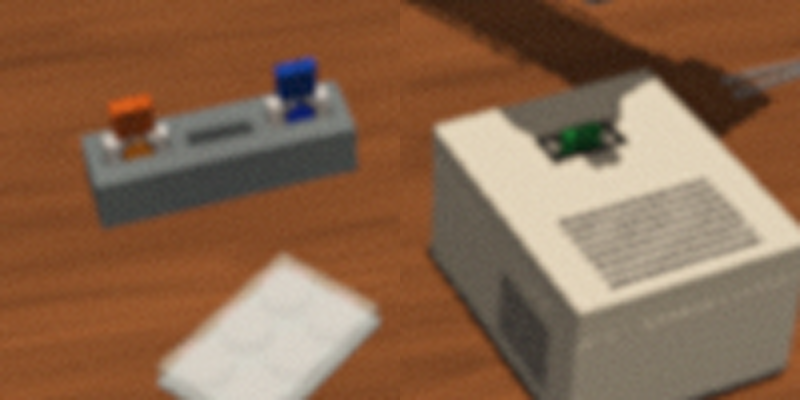

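The crops show green staying low in the slot at (583,138), so it is latched. Blue is upright in the third pocket at (295,85), and amber at (130,120) hasn't moved. I'll hand the job in.

```bash
python3 -c "
from station import bot
print(bot.hand_in())"
```

```text
the job is handed in; nothing more can be done
None
```

The job is handed in: blue stands upright in the rack's empty place, green stayed down in the slot after I let go, amber and the rest were left alone, and it took about 32 s of the 72 s; no verdict was shown.

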